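# Set up the eyelet-strip pallet: unload, locate, latch, load

### The arm

A 6-joint arm with a two-finger parallel gripper is mounted at the origin on a cart in front of the work surface, level with it; the furniture and walls round the work are solid. World frame = base frame: x ahead of the robot, y to its left, z up, the work surface at z = 0. Lengths are in m, angles in rad, forces in N, time in s.
With the tool pointing down it reaches from about 0.3 to 0.85 m from the base axis. Payload 5.4 kg.
Tool frame: the origin (TCP) lies on the centre line of the jaws, within the pads' length; the fingertips stand 11 mm ahead of it and the grasp point (between the pads) lies 8 mm behind it; z points along the fingers, y is the line along which they close (so a half turn about z gives the same grasp; the last joint's range is limited). The gripper opens to 85 mm and grips with 20 to 120 N. Pads are 22 mm wide; open, the fingers measure 114 mm over their backs; the gripper's body (76 mm by 85 mm) begins 54 mm behind the grasp point. The pads swing forward as they close: fully open they stand 13 mm farther back than shut.
Start: joints at [-1.504, 0.158, 1.597, -0, 1.386, -0.21], TCP at [0.157, -0.553, 0.242] pointing down, gripper open.
Joint ranges: [-2.91, 2.91], [-0.94, 2.29], [0.18, 2.7], [-1.29, 4.43], [0.17, 2.64], [-3, 3]. Speed limits (rad/s): [2.57, 2.57, 3.14, 3.14, 3.14, 3.14].

### API

Orientations are given as a unit quaternion [w, x, y, z].
In Python, from station import robot, imaging gives the robot as it stands.
- The arm moves only by the tool servo_tool, never from a script. Its argument "plan" is a list of rows, each an object with "claw": the closure, from 0 (fully open) to 1 (shut); "travel": the shift along the tool's x, y, z in cm, a list of three; "dr": the turn, a rotation vector about the tool's x, y, z in rad, a list of three. In form: [{"claw": claw, "travel": [tx, ty, tz], "dr": [rx, ry, rz]}, ...]. A call has 1 to 12 rows; each row is the pose to reach, as a shift and turn from the pose commanded when the call began, along the tool's axes at that moment; what a row does not reach only later rows make up. A row lasts 1/8 s, in which the tool goes at most 62.5 mm and 10.7 degrees, less where a joint would pass 70% of its speed; a pose out of reach is approached as far as the arm can. A call with a gripper value outside its range is refused whole. The fingers move at their own pace and stop on an object; the grip force is fixed at half the most. Time passes only in rows, so rows that repeat a pose let the fingers close. It gives the time, the measured TCP pose, the force, the opening and the grip force at its end, in the units of the state.
- robot.read_state(): the state, without advancing time (a new reading comes with each control period).
- imaging.camera(name): name is "scene" or "top" or "wrist"; returns the picture (420x560x3 uint8, red, green, blue); there is no depth.
- imaging.camera_info(name): a dict with "fx", "fy", "cx", "cy" (pixels), "pose" (4x4, takes a point from camera to world coordinates). Camera axes: x right, y down, z forward; pixel columns grow to the right and rows downward; lengths in m; the calibration is good to about 2 mm. The wrist camera is an equidistant fisheye: a pixel r from the principal point sees the ray r / f radians off the axis. A picture is of the moment at which its call begins: read the wrist's pose just before it. camera_info takes no time and is no camera call; for the wrist camera it gives the pose at the moment of the call.
- robot.sign_off(): hands the job in; it is judged then, once.
The state is a dict: "time_s": time; "joint_pos": joint angles; "qvel": joint speeds; "tau": joint torques, N m; "position": TCP position; "tool_rot": TCP orientation; "wrist_force": force on the tool from outside, world axes, zero at the start; "torque": the same for the moment, N m; "opening": finger opening in m; "gripper_force": force on a finger pad.
Only numpy, scipy, OpenCV 4.12 (cv2) and the standard library are available. Lean on these libraries where they do the work, as an engineer would, in place of code of your own. Each camera call takes 0.05 s, during which the arm holds its last target. There are 200 camera calls.

### The job

Get the pallet ready for the next batch: move the finished black strip from the pallet into the blue tray, lying flat, and push the aluminium pallet fully home against both dowels and the end stop of the grey fixture. Then swing the red latch fully shut along the pallet's near edge, and only after that load all the wooden blanks on the pallet, side by side without gaps, starting in the corner of its fence, each with its long side along the short fence rail and its end flush against the long one. The pallet must still be fully home at the end; leave the round tin and the glue bottle alone.

Things in the scene. Friction and masses are not known exactly. Their poses are not given: they have to be found in the camera images.
- fixture: grey steel base plate fixed to the bench, 205 (x) x 290 (y) x 8 mm. Origin on the bench; x points away from the robot, y left (yaw varies). On it stand two dowels, an end stop and the latch. The pallet is fully home when its origin lies 8 mm above this origin with the same axes
- dowels (a point): midpoint between the two steel dowels, at fixture x = +76, y = 0, z = 30 mm (their tops): they stand at fixture y = -45 and +45 mm, are 12 mm thick, near sides at x = +70 mm, where the pallet's far edge must rest; rigid
- end_stop (a point): centre of the face of the dark steel end stop, at fixture x = -15, y = +100, z = 18 mm; block 44 (x) x 16 (y) mm, top 29 mm above the bench; the pallet's left (+y) end must rest on this face; rigid
- pallet: aluminium plate, 140 (x) x 200 (y) x 12 mm, 0.55 kg, loose on the fixture base (top 20 mm above the bench), slides there with 3 to 8 N; origin at the centre of its underside, axes like the fixture's when home. Starts 15 to 35 mm short of dowels and stop (to -x and -y), slightly skew. Carries an L-shaped dark steel fence, 14 mm wide, 14 mm high
- fence_corner (a point): inner corner of the pallet's fence, on the plate's top, at pallet x = +56, y = +86, z = 12 mm. The long rail runs along the far edge to pallet -y, the short rail along the left end to -x. Blanks home: length along pallet x, centre at pallet x = +1 mm, y = +69, +35, +1 mm for 1st, 2nd, 3rd; plate free on to y = -100 mm
- latch (a joint): red L-shaped latch of the fixture, arms 14-16 mm wide, 10 mm thick, on an upright pivot at fixture x = -80, y = +118 mm. 0 rad = shut (a stop): its 52 mm jaw points to fixture -y along the pallet's near edge, 2 mm clear of the pallet when home, the knob arm to fixture -x. Grows to 1.75 rad open (at 1.57 jaw to -x, knob arm to +y). Takes about 1.5 N at the knob and stays where it is left
- latch_knob (a point): upright black round knob at the end of the latch's knob arm, 18 mm thick, 50 mm from the pivot; swings from the pivot's left side (open) to the robot's side (shut); this point lies 36 mm above the bench, the knob's top 52 mm, the arm's top 20 mm
- strip_done: finished strip: black, 110 x 34 x 18 mm, 0.1 kg, with four brass eyelets on top; starts lying on the pallet; origin at the centre of its underside, x along its length, z up
- tray: blue open tray fixed on the bench, 130 (x) x 190 (y) x 26 mm outside, 4 mm walls and floor; origin at the centre of its underside, y along its long side
- blank_1: plain unfinished strip of brown wood, 110 x 34 x 18 mm, 0.1 kg, with four tiny dark pilot marks; lies flat; origin at the centre of its underside, x along its length, z up. May be absent
- blank_2: plain unfinished strip of brown wood, 110 x 34 x 18 mm, 0.1 kg, with four tiny dark pilot marks; lies flat; origin at the centre of its underside, x along its length, z up. May be absent
- blank_3: plain unfinished strip of brown wood, 110 x 34 x 18 mm, 0.1 kg, with four tiny dark pilot marks; lies flat; origin at the centre of its underside, x along its length, z up. May be absent
- round_tin: bystander: blue and white round tin, 67 mm wide, 28 mm high, far back; origin at the centre of its underside
- glue_bottle: bystander: white glue bottle with red tip, 41 mm thick, 113 mm tall, at the left rear; origin at the centre of its underside, z up
There are look-alikes about, which are no part of the job. Of the things shaped like the strip_done, the black one is meant.

How it is judged:
By the outcome, as a careful person would: the job done as asked, in the order asked, and still so for the second after the job is handed in, with the robot touching nothing.
Of blank_1, blank_2, blank_3 only 2 to 3 are there at a start; the rules pass over those that are not, and their reading is None.
At some moment in a run one of blank_1, blank_2, blank_3 may be knocked a few centimetres aside while the robot is not near it.
Once in a run the grip may slacken for a moment while it holds something.
It also fails if it takes over 210 s, if anything falls off the work surface, if the arm or the gripper's body presses on something with over 40 N, if the wrist force passes 120 N, or if a joint passes its speed limit or range.

## Working session

There is one attempt and no reset: what is moved stays moved. The work goes in short steps, Python scripts to look and compute and a tool call to move; the robot and the scene stay as the last step left them, time stands still between calls to the robot, and variables do not carry over. Pictures are saved under pics/ and viewed, at most 14 in all, crops included, and the job is handed in when it is done.

Besides the shell and the picture viewer there is one more tool, called after "Call:" as name([rows], argument=value, ...), one row to a line, values as JSON. servo_tool: Moves the arm, as the interface text tells. Its arguments: {"type":"object","properties":{"plan":{"type":"array","items":{"type":"object","properties":{"claw":{"type":"number"},"travel":{"type":"array","items":{"type":"number"}},"dr":{"type":"array","items":{"type":"number"}}}}}},"required":["plan"]}

```bash
ls; mkdir -p pics
python3 - <<'E'
from station import robot, imaging
import cv2, numpy as np
s=robot.read_state(); print(s['time_s'],s['position'],s['tool_rot'])
for n in('scene','top'):
    im=imaging.camera(n); cv2.imwrite(f'pics/{n}0.png',im[:,:,::-1])
    i=imaging.camera_info(n); print(n,i['fx'],i['cx'],i['cy'],np.round(i['pose'],3).tolist())
E
```

```text
pics
0.0 [ 0.15706475 -0.55251648  0.24129204] [-9.64060250e-04  9.90439138e-01  1.37947016e-01  6.69643781e-05]
scene 478.0640777404125 275.75005220339057 215.24697168200709 [[-0.502, -0.47, 0.726, -0.388], [-0.864, 0.26, -0.43, 0.577], [0.014, -0.844, -0.537, 0.807], [0.0, 0.0, 0.0, 1.0]]
top 515.7458356526088 279.6642410810421 207.21105409360297 [[-0.016, -0.991, 0.132, 0.423], [-1.0, 0.016, -0.001, 0.002], [-0.001, -0.132, -0.991, 1.322], [0.0, 0.0, 0.0, 1.0]]
```

View pics/scene0.png

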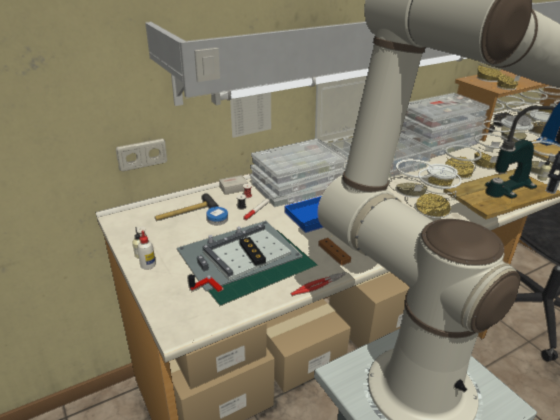

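View pics/top0.png

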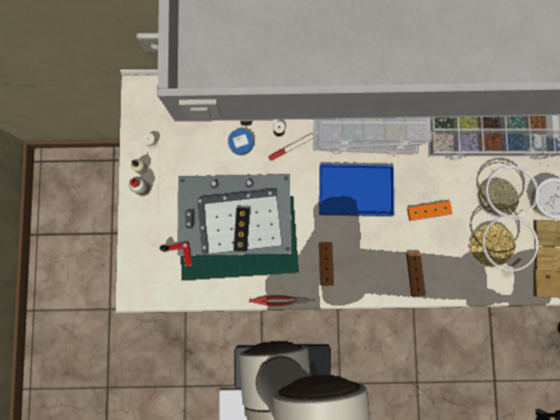

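The top view shows these strip-shaped candidates: the black strip with eyelets at (242,229) on the pallet, brown blanks at (326,263) and (416,273), and an orange look-alike at (430,210). I choose the black one, and the two brown ones as blanks. The tray is at (356,190), and the open latch with its knob is at (165,248). Next is a close crop to check.

```bash
cat > h.py <<'E'
from station import robot, imaging
import cv2, numpy as np
from scipy.spatial.transform import Rotation as R
def ray(n,u,v,info=None):
    i=info or imaging.camera_info(n); x=(u-i['cx'])/i['fx']; y=(v-i['cy'])/i['fy']
    if n=='wrist':
        r=np.hypot(x,y); k=np.sin(r)/r if r>1e-9 else 1; d=np.array([x*k,y*k,np.cos(r)])
    else: d=np.array([x,y,1.])
    P=np.array(i['pose']); return P[:3,3],P[:3,:3]@d
def px(n,u,v,z,info=None):
    o,d=ray(n,u,v,info); return (o+d*(z-o[2])/d[2])
def tri(*rays):
    A=np.zeros((3,3));b=np.zeros(3)
    for o,d in rays:
        d=d/np.linalg.norm(d);M=np.eye(3)-np.outer(d,d);A+=M;b+=M@o
    return np.linalg.solve(A,b)
def proj(n,p,info=None):
    i=info or imaging.camera_info(n);P=np.array(i['pose']);c=P[:3,:3].T@(np.asarray(p)-P[:3,3])
    if n=='wrist':
        t=np.arctan2(np.hypot(c[0],c[1]),c[2]);k=t/max(np.hypot(c[0],c[1]),1e-9);x,y=c[0]*k,c[1]*k
    else: x,y=c[0]/c[2],c[1]/c[2]
    return np.array([i['cx']+i['fx']*x,i['cy']+i['fy']*y])
def rot(s): q=s['tool_rot']; return R.from_quat([q[1],q[2],q[3],q[0]])
def rectified(n,cx,cy,z,w,h,s,name,yaw=0,im=None,info=None):
    """ortho picture of plane z: centre cx,cy; size w(along -y) x h(along x) ; s px/m. right=-y, up=+x (turned by yaw)"""
    info=info or imaging.camera_info(n); im=imaging.camera(n) if im is None else im
    W,H=int(w*s),int(h*s); jj,ii=np.meshgrid(np.arange(W),np.arange(H))
    a=-(ii-H/2)/s; b=-(jj-W/2)/s; c,sn=np.cos(yaw),np.sin(yaw)
    X=cx+c*a-sn*b; Y=cy+sn*a+c*b
    P=np.array(info['pose']); p=np.stack([X,Y,np.full_like(X,z)],-1)-P[:3,3]; q=p@P[:3,:3]
    if n=='wrist':
        rr=np.hypot(q[...,0],q[...,1]); k=np.arctan2(rr,q[...,2])/np.maximum(rr,1e-9)
    else: k=1/q[...,2]
    u=(info['cx']+info['fx']*q[...,0]*k).astype(np.float32); v=(info['cy']+info['fy']*q[...,1]*k).astype(np.float32)
    o=cv2.remap(im,u,v,cv2.INTER_CUBIC); cv2.imwrite(f'pics/{name}.png',o[:,:,::-1]); return o
E
python3 - <<'E'
from h import *
im=cv2.imread('pics/top0.png'); c=im[110:310,150:450]; c=cv2.resize(c,None,fx=2.66,fy=2.66,interpolation=cv2.INTER_CUBIC); cv2.imwrite('pics/topc.png',c)
hsv=cv2.cvtColor(im,cv2.COLOR_BGR2HSV)
for nm,(lo,hi),z in (('brown',((3,90,30),(14,255,140)),.018),('orange',((3,180,170),(20,255,255)),.018),('blue',((105,150,50),(125,255,255)),.026),('red',((0,180,100),(3,255,255)),.02),('green',((70,80,20),(90,255,255)),0.)):
    m=cv2.inRange(hsv,lo,hi); m=cv2.morphologyEx(m,cv2.MORPH_CLOSE,np.ones((5,5))); m[:, :110]=0; m[310:]=0
    for k in cv2.findContours(m,cv2.RETR_EXTERNAL,cv2.CHAIN_APPROX_NONE)[0]:
        if cv2.contourArea(k)<90: continue
        w=np.array([px('top',*p,z)[:2] for p in k[:,0].astype(float)],np.float32); (c,sz,a)=cv2.minAreaRect(w); print(nm,k[:,0].mean(0).round(),np.round(c,3),np.round(sz,3),round(a,1))
w=imaging.camera_info('wrist'); s=robot.read_state(); print({k:v for k,v in w.items() if k!='pose'})
T=np.array(w['pose']); print('cam in tool',np.round(rot(s).as_matrix().T@(T[:3,3]-s['position']),3),np.round(rot(s).as_matrix().T@T[:3,:3],3).tolist())
E
```

```text
brown [278. 300.] [0.363 0.01 ] [0.087 0.025] 89.1
brown [416. 274.] [ 0.423 -0.338] [0.108 0.034] 4.0
brown [326. 263.] [ 0.452 -0.114] [0.108 0.032] 0.8
brown [493. 141.] [ 0.76  -0.555] [0.045 0.046] 1.4
brown [538. 122.] [ 0.811 -0.676] [0.038 0.03 ] 89.1
orange [430. 210.] [ 0.583 -0.381] [0.031 0.106] 8.3
blue [356. 190.] [ 0.638 -0.195] [0.184 0.129] 88.0
blue [241. 141.] [0.769 0.098] [0.062 0.059] 26.3
red [182. 251.] [0.489 0.245] [0.067 0.041] 48.2
green [251. 254.] [0.521 0.11 ] [0.193 0.295] 3.1
{'fx': 325.19226210127806, 'fy': 325.19226210127806, 'cx': 276.88647902738927, 'cy': 212.05046465611284}
cam in tool [ 0.078 -0.    -0.132] [[-0.0, -0.951, -0.308], [1.0, 0.0, -0.001], [0.001, -0.308, 0.951]]
```

View pics/topc.png

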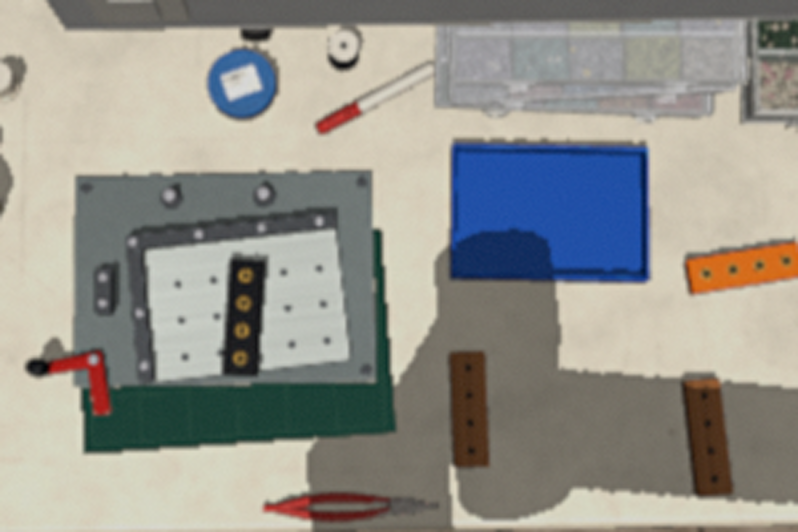

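The crop confirms the choice: the black strip has four brass eyelets and lies on the pallet, the two brown strips have dark pilot marks, and the orange one is a look-alike. Pallet corner, dowels, stop and latch are all visible.

```bash
cat >> h.py <<'E'
def yaw_of(s): x=rot(s).as_matrix()[:,0]; return np.arctan2(x[1],x[0])
def go(x,y,z,yaw=None,s=None):
    """travel (cm, tool axes) and dr from the measured pose to TCP x,y,z, world yaw of tool x"""
    s=s or robot.read_state(); M=rot(s); t=M.inv().apply(np.array([x,y,z])-s['position'])*100
    yaw=yaw_of(s) if yaw is None else yaw
    dr=(M.inv()*R.from_euler('z',yaw)*R.from_euler('x',np.pi)).as_rotvec()
    print('travel',np.round(t,2).tolist(),'dr',np.round(dr,3).tolist()); return t,dr
E
python3 - <<'E'
from h import *
print('shelf box',tri(ray('scene',207,65),ray('top',197,107)).round(3), 'dowels',tri(ray('scene',206,232),ray('top',214,182)).round(3))
C=[(76,178),(371,171),(376,383),(75,385)]
w=[px('top',u/2.66+150,v/2.66+110,.008)[:2] for u,v in C]; print(np.round(w,3),np.round(np.mean(w,0),3))
d=[px('top',u/2.66+150,v/2.66+110,.030)[:2] for u,v in [(170,193),(264,190)]];print('dowels',np.round(d,3))
go(.53,.09,.25,0.03)
E
```

```text
shelf box [0.702 0.133 0.493] dowels [0.664 0.172 0.039]
[[ 0.681  0.261]
 [ 0.683 -0.026]
 [ 0.477 -0.027]
 [ 0.48   0.26 ]] [0.58  0.117]
dowels [[0.661 0.167]
 [0.662 0.077]]
travel [53.43, -51.62, -0.75] dr [-0.002, -0.0, 0.247]
```

Call:
servo_tool([
  {"claw": 0.3, "travel": [27, -26, -3], "dr": [0, 0, 0.12]},
  {"claw": 0.3, "travel": [27, -26, -3], "dr": [0, 0, 0.12]},
  {"claw": 0.3, "travel": [27, -26, -3], "dr": [0, 0, 0.12]},
  {"claw": 0.3, "travel": [53.4, -51.6, -0.8], "dr": [0, 0, 0.247]},
  {"claw": 0.3, "travel": [53.4, -51.6, -0.8], "dr": [0, 0, 0.247]},
  {"claw": 0.3, "travel": [53.4, -51.6, -0.8], "dr": [0, 0, 0.247]},
  {"claw": 0.3, "travel": [53.4, -51.6, -0.8], "dr": [0, 0, 0.247]},
  {"claw": 0.3, "travel": [53.4, -51.6, -0.8], "dr": [0, 0, 0.247]},
  {"claw": 0.3, "travel": [53.4, -51.6, -0.8], "dr": [0, 0, 0.247]},
  {"claw": 0.3, "travel": [53.4, -51.6, -0.8], "dr": [0, 0, 0.247]},
  {"claw": 0.3, "travel": [53.4, -51.6, -0.8], "dr": [0, 0, 0.247]},
  {"claw": 0.3, "travel": [53.4, -51.6, -0.8], "dr": [0, 0, 0.247]},
])

```text
time_s: 1.6
position: [0.5303, 0.0914, 0.2498]
tool_rot: [0.0, 1.0, 0.015, -0.0]
wrist_force: [0.1, -1.4, 0.2]
opening: 0.0598
gripper_force: 0.0
```

Call:
servo_tool([
  {"claw": 0.3, "travel": [0, 0, 0], "dr": [0, 0, 0]},
  {"claw": 0.3, "travel": [0, 0, 0], "dr": [0, 0, 0]},
])

```text
time_s: 1.85
position: [0.5293, 0.089, 0.2497]
tool_rot: [0.0, 1.0, 0.015, -0.001]
wrist_force: [-0.4, 0.2, 0.0]
opening: 0.0596
gripper_force: 0.0
```

Run:
```python
from h import *
s=robot.read_state(); print(s['time_s'],s['position'],yaw_of(s),s['opening'],s['wrist_force'])
i=imaging.camera_info('wrist'); im=imaging.camera('wrist'); np.savez('w1.npz',im=im,**{k:i[k] for k in i})
rectified('wrist',.58,.12,.02,.36,.30,2200,'r1',0,im,i)
```

```text
1.85 [0.52933191 0.08903322 0.24974777] 0.030284987095682947 0.059595140141640655 [-0.40985557  0.22165157  0.02397495]
```

View pics/r1.png

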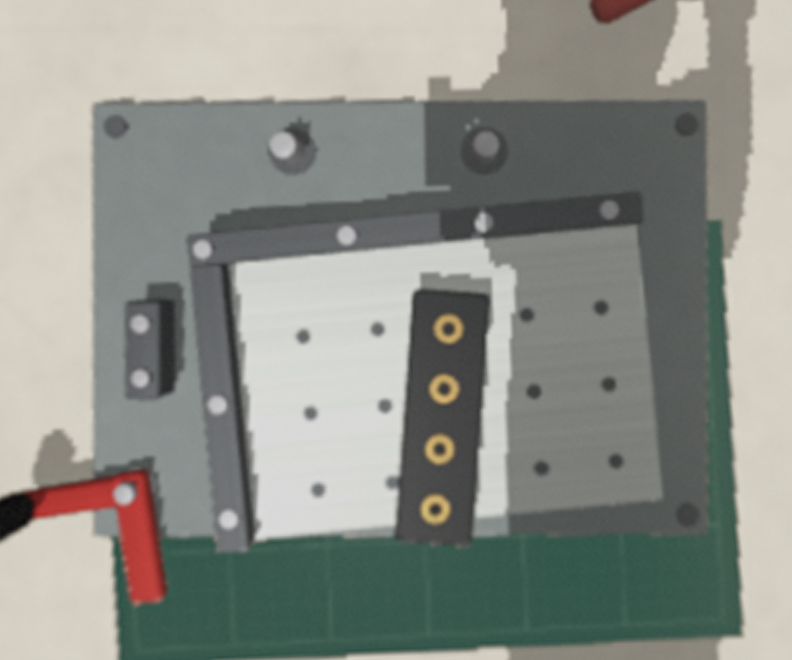

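The wrist view, warped to the pallet's plane, shows dowel tops at (283,145) and (485,145), the stop at (148,348), the pivot at (124,494), strip eyelets from (448,329) to (435,509), and the skewed pallet.

Run:
```python
from h import *
f=np.load('w1.npz'); i={k:(f[k] if k=='pose' else float(f[k])) for k in ('fx','fy','cx','cy','pose')}
def rr(u,v):
    p=np.array([.58-(v-330)/2200,.12-(u-396)/2200,.02]); o=np.array(i['pose'])[:3,3]; return o,p-o
def at(u,v,z): o,d=rr(u,v); return o+d*(z-o[2])/d[2]
t=lambda u,v: ray('top',u/2.66+150,v/2.66+110)
for n,a,b in (('eyel1',(448,329),(246,275)),('eyel4',(435,509),(240,358)),('dow',(283,145),(170,193)),('dow2',(485,145),(264,190)),('pivot',(124,494),(93,358)),('platecorner',(663,498),(348,359))): print(n,tri(rr(*a),t(*b)).round(4))
B=np.array([at(*c,.008)[:2] for c in [(94,102),(706,101),(707,534),(94,536)]]); print('base',B.round(4),B.mean(0).round(4))
d=B[0]+B[3]-B[1]-B[2]; print('yaw base',np.arctan2(-d[0],d[1]))
D=[at(*c,.03)[:2] for c in [(283,145),(485,145)]]; e=D[0]-D[1]; print('dowels',np.round(D,4),np.linalg.norm(e),'yaw',np.arctan2(-e[0],e[1]))
S=np.array([at(*c,.038)[:2] for c in [(415,290),(489,296),(471,544),(398,538)]]); print('strip',S.mean(0).round(4)); q=S[0]+S[1]-S[2]-S[3]; print('yaw',np.arctan2(q[1],q[0]),np.linalg.norm(q)/2)
E4=np.array([at(*c,.038)[:2] for c in [(448,329),(444,389),(440,449),(435,509)]]);print(E4.mean(0))
print('piv',at(124,494,.022),'plate',at(663,498,.02),at(637,225,.034), 'fence L', at(189,240,.034),at(217,550,.034))
print('knob',tri(ray('wrist',*proj('wrist',at(10,515,.036),i),i),t(36,367)))
```

```text
eyel1 [0.581  0.0957 0.0246]
eyel4 [0.5018 0.1014 0.0303]
dow [0.6588 0.1651 0.0467]
dow2 [ 0.6676  0.0788 -0.0009]
pivot [0.5053 0.2417 0.0219]
platecorner [ 0.5011 -0.0019  0.0137]
base [[ 0.6862  0.2628]
 [ 0.6866 -0.0246]
 [ 0.4833 -0.0251]
 [ 0.4823  0.2628]] [0.5846 0.119 ]
yaw base 0.002448974695935149
dowels [[0.6625 0.1692]
 [0.6625 0.0799]] 0.08927749228100362 yaw -0.0
strip [0.5438 0.0982]
yaw -0.0704477429738909 0.10737894487315745
[0.5429404  0.09881729]
piv [0.50602043 0.24279402 0.022     ] plate [ 0.50363636 -0.00136364  0.02      ] [0.62695169 0.01359145 0.034     ] fence L [0.62039764 0.2093391  0.034     ] [0.48494726 0.19710487 0.034     ]
knob [0.49679029 0.29423899 0.02245224]
```

Heights fit the text within the coarse baseline, and the dowels and pivot agree on the fixture origin: about (0.586, 0.125), yaw about 0. Next I pick the strip.

Run:
```python
from h import *
go(.5434,.0985,.08,-.07);go(.5434,.0985,.032,-.07)
```

```text
travel [1.45, -0.96, 17.0] dr [0.0, 0.001, 0.099]
travel [1.46, -0.96, 21.8] dr [0.0, 0.001, 0.099]
```

Call:
servo_tool([
  {"claw": 0.3, "travel": [1.4, -1.0, 6], "dr": [0, 0, 0.1]},
  {"claw": 0.3, "travel": [1.4, -1.0, 12], "dr": [0, 0, 0.1]},
  {"claw": 0.3, "travel": [1.4, -1.0, 17], "dr": [0, 0, 0.1]},
  {"claw": 0.3, "travel": [1.4, -1.0, 18.5], "dr": [0, 0, 0.1]},
  {"claw": 0.3, "travel": [1.4, -1.0, 20], "dr": [0, 0, 0.1]},
  {"claw": 0.3, "travel": [1.4, -1.0, 21], "dr": [0, 0, 0.1]},
  {"claw": 0.3, "travel": [1.4, -1.0, 21.7], "dr": [0, 0, 0.1]},
  {"claw": 0.3, "travel": [1.4, -1.0, 21.7], "dr": [0, 0, 0.1]},
  {"claw": 0.3, "travel": [1.4, -1.0, 21.7], "dr": [0, 0, 0.1]},
])

```text
time_s: 3.02
position: [0.544, 0.0996, 0.034]
tool_rot: [0.0, 0.999, -0.035, 0.001]
wrist_force: [1.1, 0.2, -0.3]
opening: 0.0598
gripper_force: 0.0
```

Call:
servo_tool([
  {"claw": 1, "travel": [0, 0, 0], "dr": [0, 0, 0]},
  {"claw": 1, "travel": [0, 0, 0], "dr": [0, 0, 0]},
  {"claw": 1, "travel": [0, 0, 0], "dr": [0, 0, 0]},
  {"claw": 1, "travel": [0, 0, 0], "dr": [0, 0, 0]},
  {"claw": 1, "travel": [0, 0, -1], "dr": [0, 0, 0]},
  {"claw": 1, "travel": [0, 0, -3], "dr": [0, 0, 0]},
  {"claw": 1, "travel": [0, 0, -8], "dr": [0, 0, 0]},
  {"claw": 1, "travel": [0, 0, -8], "dr": [0, 0, 0]},
  {"claw": 1, "travel": [0, 0, -8], "dr": [0, 0, 0]},
])

```text
time_s: 4.15
position: [0.5428, 0.0996, 0.1128]
tool_rot: [0.0, 0.999, -0.035, -0.001]
wrist_force: [-0.2, 0.6, -2.8]
opening: 0.0326
gripper_force: 60.4
```

Run:
```python
from h import *
s=robot.read_state(); print(s['time_s'],s['position'],yaw_of(s),s['opening'],s['gripper_force'],s['wrist_force'])
go(.635,-.195,.11,1.55);go(.635,-.195,.021,1.55)
i=imaging.camera_info('wrist'); im=imaging.camera('wrist'); cv2.imwrite('pics/w2.png',im[:,:,::-1])
```

```text
4.15 [0.5428284  0.09961973 0.11276762] -0.07019512393328851 0.03261221665356145 60.39084434509277 [-0.23948856  0.56037903 -2.79784664]
travel [11.26, 28.74, 0.27] dr [-0.001, 0.001, -1.62]
travel [11.27, 28.74, 9.17] dr [-0.001, 0.001, -1.62]
```

View pics/w2.png

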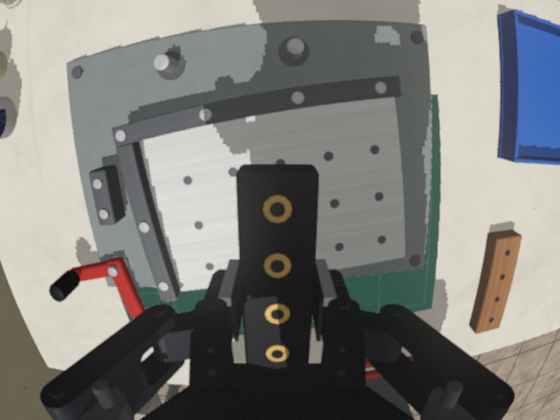

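The strip is held squarely between the pads, with eyelets at (277,209) to (277,353). Now over to the tray.

Call:
servo_tool([
  {"claw": 1, "travel": [2, 6, 0], "dr": [0, 0, -0.18]},
  {"claw": 1, "travel": [4, 11, 0], "dr": [0, 0, -0.36]},
  {"claw": 1, "travel": [6, 16, 0], "dr": [0, 0, -0.54]},
  {"claw": 1, "travel": [8, 20, 0], "dr": [0, 0, -0.72]},
  {"claw": 1, "travel": [9.5, 24, 0], "dr": [0, 0, -0.9]},
  {"claw": 1, "travel": [11.2, 28.7, 0], "dr": [0, 0, -1.08]},
  {"claw": 1, "travel": [11.2, 28.7, 0], "dr": [0, 0, -1.26]},
  {"claw": 1, "travel": [11.2, 28.7, 0], "dr": [0, 0, -1.44]},
  {"claw": 1, "travel": [11.2, 28.7, 1], "dr": [0, 0, -1.62]},
  {"claw": 1, "travel": [11.2, 28.7, 4], "dr": [0, 0, -1.62]},
  {"claw": 1, "travel": [11.2, 28.7, 6.5], "dr": [0, 0, -1.62]},
  {"claw": 1, "travel": [11.2, 28.7, 8], "dr": [0, 0, -1.62]},
])

```text
time_s: 5.7
position: [0.6329, -0.1935, 0.0296]
tool_rot: [-0.003, 0.715, 0.7, -0.001]
wrist_force: [-0.7, -0.3, -0.9]
opening: 0.0326
gripper_force: 60.4
```

Call:
servo_tool([
  {"claw": 1, "travel": [0, 0, 0.7], "dr": [0, 0, 0]},
  {"claw": 1, "travel": [0, 0, 1.3], "dr": [0, 0, 0]},
  {"claw": 1, "travel": [0, 0, 1.3], "dr": [0, 0, 0]},
  {"claw": 0.4, "travel": [0, 0, 1.3], "dr": [0, 0, 0]},
  {"claw": 0.4, "travel": [0, 0, 1.3], "dr": [0, 0, 0]},
  {"claw": 0.4, "travel": [0, 0, -1], "dr": [0, 0, 0]},
  {"claw": 0.4, "travel": [0, 0, -7], "dr": [0, 0, 0]},
  {"claw": 0.4, "travel": [0, 0, -12], "dr": [0, 0, 0]},
  {"claw": 1, "travel": [0, 0, -12], "dr": [0, 0, 0]},
  {"claw": 1, "travel": [0, 0, -12], "dr": [0, 0, 0]},
])

```text
time_s: 6.95
position: [0.6351, -0.1945, 0.1542]
tool_rot: [0.0, 0.714, 0.7, 0.0]
wrist_force: [0.3, 1.0, -0.5]
opening: 0.0153
gripper_force: 0.0
```

Run:
```python
from h import *
s=robot.read_state(); print(s['time_s'],s['position'],yaw_of(s),s['opening'],s['gripper_force'],s['wrist_force'])
im=imaging.camera('wrist'); cv2.imwrite('pics/w3.png',im[:,:,::-1])
go(.57,.10,.14,0); go(.57,.10,.04,0)
```

```text
6.95 [ 0.63511537 -0.19452352  0.15424948] 1.5498512215583553 0.015256273523509832 0.0 [ 0.33063159  1.02802822 -0.47933544]
travel [29.28, -7.05, 1.3] dr [-0.002, 0.001, 1.55]
travel [29.27, -7.04, 11.3] dr [-0.002, 0.001, 1.55]
```

View pics/w3.png

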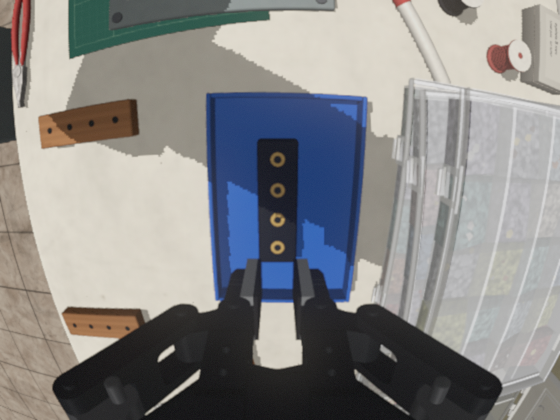

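The strip lies flat in the middle of the tray, at (277,200). Now I go inside the pallet's fence with the claw shut.

Call:
servo_tool([
  {"claw": 1, "travel": [4, -1, 0], "dr": [0, 0, 0.17]},
  {"claw": 1, "travel": [8, -2, 0], "dr": [0, 0, 0.34]},
  {"claw": 1, "travel": [12, -3, 0], "dr": [0, 0, 0.51]},
  {"claw": 1, "travel": [16, -4, 0], "dr": [0, 0, 0.68]},
  {"claw": 1, "travel": [20, -5, 0], "dr": [0, 0, 0.85]},
  {"claw": 1, "travel": [24, -6, 0], "dr": [0, 0, 1.02]},
  {"claw": 1, "travel": [28, -7, 0], "dr": [0, 0, 1.19]},
  {"claw": 1, "travel": [30.8, -7, 1], "dr": [0, 0, 1.36]},
  {"claw": 1, "travel": [30.8, -7, 5], "dr": [0, 0, 1.55]},
  {"claw": 1, "travel": [30.8, -7, 9], "dr": [0, 0, 1.55]},
  {"claw": 1, "travel": [30.8, -7, 10], "dr": [0, 0, 1.55]},
  {"claw": 1, "travel": [30.8, -7, 10], "dr": [0, 0, 1.55]},
])

```text
time_s: 8.5
position: [0.5709, 0.1148, 0.0526]
tool_rot: [-0.0, 1.0, -0.0, -0.001]
wrist_force: [-0.3, -0.9, -0.6]
opening: 0.0003
gripper_force: 0.0
```

Run:
```python
from h import *
s=robot.read_state(); print(s['time_s'],s['position'],yaw_of(s),s['opening'],s['wrist_force'])
go(.603,.115,.034,0)
```

```text
8.5 [0.57085059 0.11476118 0.05260688] -0.0002130101519474837 0.0003353866043225617 [-0.31525649 -0.92243704 -0.5500163 ]
travel [3.22, -0.02, 1.85] dr [-0.0, 0.002, -0.0]
```

Call:
servo_tool([
  {"claw": 1, "travel": [0, 0, 1], "dr": [0, 0, 0]},
  {"claw": 1, "travel": [0.5, 0, 1.8], "dr": [0, 0, 0]},
  {"claw": 1, "travel": [1.5, 0, 1.8], "dr": [0, 0, 0]},
  {"claw": 1, "travel": [2.5, 0, 1.8], "dr": [0, 0, 0]},
  {"claw": 1, "travel": [3.1, 0, 1.8], "dr": [0, 0, 0]},
  {"claw": 1, "travel": [3.5, 0, 1.8], "dr": [0, 0, 0]},
  {"claw": 1, "travel": [3.9, 0, 1.8], "dr": [0, 0, 0]},
  {"claw": 1, "travel": [4.3, 0, 1.8], "dr": [0, 0, 0]},
  {"claw": 1, "travel": [4.7, 0, 1.8], "dr": [0, 0, 0]},
  {"claw": 1, "travel": [5.1, 0, 1.8], "dr": [0, 0, 0]},
])

```text
time_s: 9.75
position: [0.6206, 0.115, 0.035]
tool_rot: [0.0, 1.0, 0.0, -0.003]
wrist_force: [-7.6, 0.2, 4.9]
opening: 0.0001
gripper_force: 3.6
```

Call:
servo_tool([
  {"claw": 1, "travel": [0.3, 0, 0], "dr": [0, 0, 0]},
  {"claw": 1, "travel": [0.6, 0, 0], "dr": [0, 0, 0]},
  {"claw": 1, "travel": [0.8, 0, 0], "dr": [0, 0, 0]},
])

```text
time_s: 10.12
position: [0.6287, 0.115, 0.035]
tool_rot: [0.0, 1.0, 0.0, -0.003]
wrist_force: [-8.1, -0.7, 5.3]
opening: -0.0001
gripper_force: 3.6
```

Call:
servo_tool([
  {"claw": 1, "travel": [0.15, 0, 0], "dr": [0, 0, 0]},
  {"claw": 1, "travel": [0.3, 0, 0], "dr": [0, 0, 0]},
  {"claw": 1, "travel": [0.3, 0, 0], "dr": [0, 0, 0]},
])

```text
time_s: 10.5
position: [0.631, 0.115, 0.0349]
tool_rot: [0.0, 1.0, 0.0, -0.003]
wrist_force: [-9.1, -1.0, 7.5]
opening: 0.0001
gripper_force: 4.4
```

Call:
servo_tool([
  {"claw": 1, "travel": [0.15, 0, 0], "dr": [0, 0, 0]},
  {"claw": 1, "travel": [0.3, 0, 0], "dr": [0, 0, 0]},
  {"claw": 1, "travel": [0.3, 0, 0], "dr": [0, 0, 0]},
])

```text
time_s: 10.88
position: [0.6313, 0.1151, 0.0348]
tool_rot: [0.0, 1.0, 0.0, -0.007]
wrist_force: [-19.3, -0.8, 14.6]
opening: -0.0003
gripper_force: 9.6
```

The x stop is reached at 0.631 m, as predicted. Now I push the short rail to +y.

Call:
servo_tool([
  {"claw": 1, "travel": [-1, 0, 0], "dr": [0, 0, 0]},
  {"claw": 1, "travel": [-4, -2, 0], "dr": [0, 0, 0]},
  {"claw": 1, "travel": [-6, -4, 0], "dr": [0, 0, 0]},
  {"claw": 1, "travel": [-6.3, -5.2, 0], "dr": [0, 0, 0]},
  {"claw": 1, "travel": [-6.3, -5.6, 0], "dr": [0, 0, 0]},
  {"claw": 1, "travel": [-6.3, -6, 0], "dr": [0, 0, 0]},
  {"claw": 1, "travel": [-6.3, -6.4, 0], "dr": [0, 0, 0]},
  {"claw": 1, "travel": [-6.3, -6.8, 0], "dr": [0, 0, 0]},
  {"claw": 1, "travel": [-6.3, -7.2, 0], "dr": [0, 0, 0]},
  {"claw": 1, "travel": [-6.3, -7.6, 0], "dr": [0, 0, 0]},
])

```text
time_s: 12.12
position: [0.5737, 0.1907, 0.0353]
tool_rot: [0.0, 1.0, -0.0, -0.0]
wrist_force: [0.3, -4.4, -0.4]
opening: -0.0004
gripper_force: 1.5
```

Call:
servo_tool([
  {"claw": 1, "travel": [0, -0.2, 0], "dr": [0, 0, 0]},
  {"claw": 1, "travel": [0, -0.4, 0], "dr": [0, 0, 0]},
  {"claw": 1, "travel": [0, -0.4, 0], "dr": [0, 0, 0]},
])

```text
time_s: 12.5
position: [0.5735, 0.1951, 0.0353]
tool_rot: [-0.0, 1.0, -0.0, -0.0]
wrist_force: [1.0, -2.1, -1.4]
opening: -0.0002
gripper_force: 0.9
```

Call:
servo_tool([
  {"claw": 1, "travel": [0, -0.15, 0], "dr": [0, 0, 0]},
  {"claw": 1, "travel": [0, -0.3, 0], "dr": [0, 0, 0]},
  {"claw": 1, "travel": [0, -0.3, 0], "dr": [0, 0, 0]},
])

```text
time_s: 12.88
position: [0.5735, 0.1971, 0.0352]
tool_rot: [0.001, 1.0, 0.0, -0.0]
wrist_force: [0.4, -6.7, -0.1]
opening: -0.0005
gripper_force: 2.8
```

Call:
servo_tool([
  {"claw": 1, "travel": [0, -0.15, 0], "dr": [0, 0, 0]},
  {"claw": 1, "travel": [0, -0.3, 0], "dr": [0, 0, 0]},
  {"claw": 1, "travel": [0, -0.3, 0], "dr": [0, 0, 0]},
])

```text
time_s: 13.25
position: [0.5733, 0.1979, 0.0352]
tool_rot: [0.003, 1.0, 0.0, -0.001]
wrist_force: [-1.5, -14.1, 2.9]
opening: -0.0
gripper_force: 7.0
```

Run:
```python
from h import *
s=robot.read_state(); print(s['time_s'],s['position'],s['wrist_force'])
i=imaging.camera_info('wrist'); im=imaging.camera('wrist')
# yaw-check view
rectified('wrist',.58,.12,.034,.36,.30,2200,'r4',0,im,i)
```

```text
13.25 [0.57334065 0.19793665 0.03515196] [ -1.47544246 -14.13300855   2.94137367]
```

View pics/r4.png

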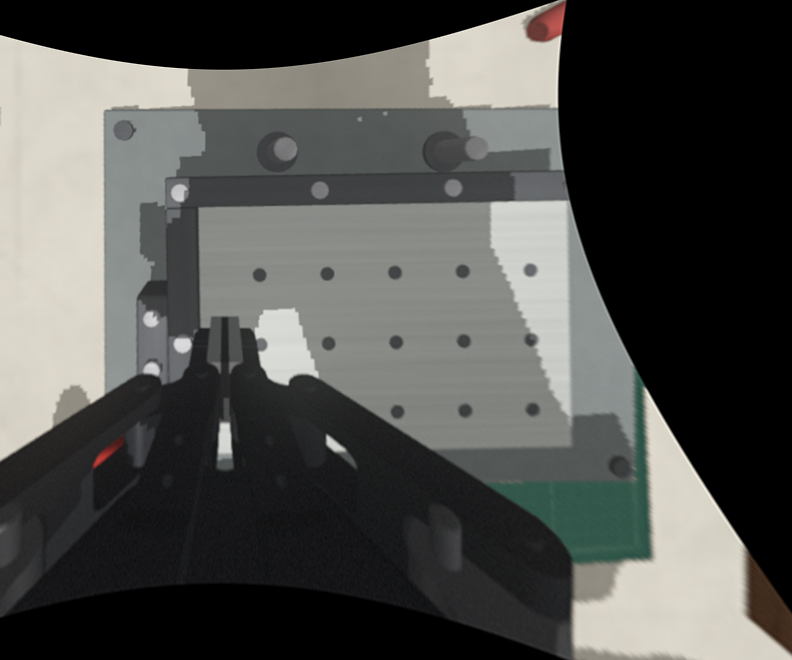

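The pallet is still a hair skew: its rail runs from (165,178) to (565,171), so the left end is short of its dowel. I push the rail again near the left dowel, then the short rail.

Call:
servo_tool([
  {"claw": 1, "travel": [0, 1, 0], "dr": [0, 0, 0]},
  {"claw": 1, "travel": [1, 3.7, 0], "dr": [0, 0, 0]},
  {"claw": 1, "travel": [4, 3.7, 0], "dr": [0, 0, 0]},
  {"claw": 1, "travel": [5, 3.7, 0], "dr": [0, 0, 0]},
  {"claw": 1, "travel": [5.5, 3.7, 0], "dr": [0, 0, 0]},
  {"claw": 1, "travel": [5.8, 3.7, 0], "dr": [0, 0, 0]},
  {"claw": 1, "travel": [6.1, 3.7, 0], "dr": [0, 0, 0]},
  {"claw": 1, "travel": [6.2, 3.7, 0], "dr": [0, 0, 0]},
  {"claw": 1, "travel": [6.2, 3.7, 0], "dr": [0, 0, 0]},
])

```text
time_s: 14.42
position: [0.6322, 0.1643, 0.0347]
tool_rot: [0.0, 1.0, 0.0, -0.004]
wrist_force: [-9.2, -2.3, 6.6]
opening: -0.0003
gripper_force: 4.5
```

Call:
servo_tool([
  {"claw": 1, "travel": [0.15, 0, 0], "dr": [0, 0, 0]},
  {"claw": 1, "travel": [0.3, 0, 0], "dr": [0, 0, 0]},
  {"claw": 1, "travel": [0.3, 0, 0], "dr": [0, 0, 0]},
])

```text
time_s: 14.8
position: [0.6326, 0.1643, 0.0347]
tool_rot: [0.001, 1.0, 0.001, -0.007]
wrist_force: [-17.7, -3.6, 13.7]
opening: -0.0003
gripper_force: 9.3
```

Call:
servo_tool([
  {"claw": 1, "travel": [-1, 0, 0], "dr": [0, 0, 0]},
  {"claw": 1, "travel": [-4, -0.5, 0], "dr": [0, 0, 0]},
  {"claw": 1, "travel": [-6.5, -2, 0], "dr": [0, 0, 0]},
  {"claw": 1, "travel": [-6.5, -3, 0], "dr": [0, 0, 0]},
  {"claw": 1, "travel": [-6.5, -3.3, 0], "dr": [0, 0, 0]},
  {"claw": 1, "travel": [-6.5, -3.5, 0], "dr": [0, 0, 0]},
  {"claw": 1, "travel": [-6.5, -3.7, 0], "dr": [0, 0, 0]},
  {"claw": 1, "travel": [-6.5, -3.9, 0], "dr": [0, 0, 0]},
  {"claw": 1, "travel": [-6.5, -3.9, 0], "dr": [0, 0, 0]},
])

```text
time_s: 15.92
position: [0.5743, 0.1984, 0.0355]
tool_rot: [0.004, 1.0, 0.0, -0.001]
wrist_force: [-3.6, -16.9, 5.6]
opening: -0.0
gripper_force: 8.7
```

Call:
servo_tool([
  {"claw": 1, "travel": [0, 1, 0], "dr": [0, 0, 0]},
  {"claw": 1, "travel": [0, 2, -4], "dr": [0, 0, 0]},
  {"claw": 1, "travel": [-2, 4, -10], "dr": [0, 0, 0]},
  {"claw": 1, "travel": [-3, 6, -16], "dr": [0, 0, 0]},
  {"claw": 1, "travel": [-3, 6, -20], "dr": [0, 0, 0]},
  {"claw": 1, "travel": [-3, 6, -20], "dr": [0, 0, 0]},
  {"claw": 1, "travel": [-3, 6, -20], "dr": [0, 0, 0]},
])

```text
time_s: 16.8
position: [0.5436, 0.1428, 0.2346]
tool_rot: [-0.0, 1.0, -0.0, -0.0]
wrist_force: [0.1, -0.6, -0.4]
opening: 0.0001
gripper_force: 0.0
```

Run:
```python
from h import *
s=robot.read_state(); print(s['time_s'],s['position'],s['wrist_force'])
i=imaging.camera_info('wrist'); im=imaging.camera('wrist'); np.savez('w5.npz',im=im,**{k:i[k] for k in i})
rectified('wrist',.58,.15,.034,.36,.27,2200,'r5',0,im,i)
```

```text
16.8 [0.54356032 0.14276303 0.23456389] [ 0.12797055 -0.57199823 -0.44112789]
```

View pics/r5.png

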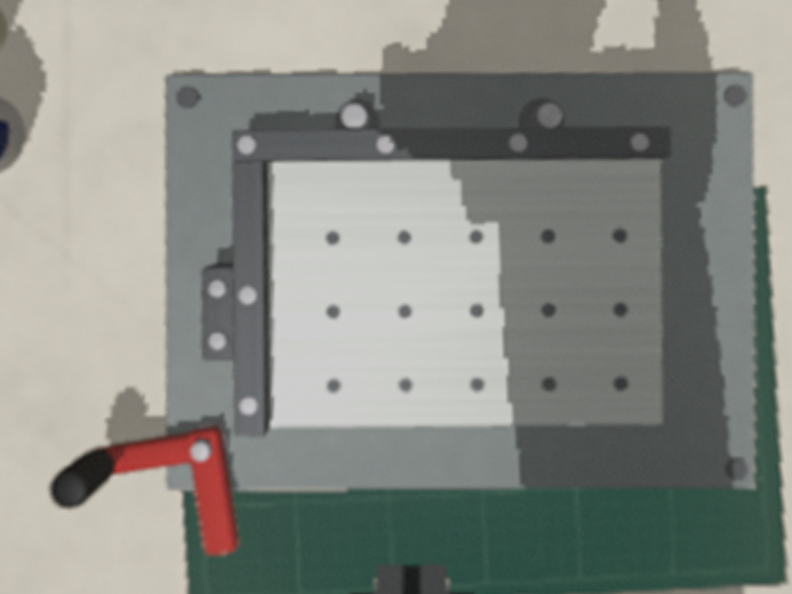

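The pallet is square and against both dowels and the stop: rail at (233,131)–(669,128), screws level with the base edge. Now the latch, with pivot at (200,451) and knob top at (70,490).

Call:
servo_tool([
  {"claw": 1, "travel": [-1.0, -6, 5], "dr": [0, 0, 0]},
  {"claw": 1, "travel": [-1.4, -11, 9], "dr": [0, 0, 0]},
  {"claw": 1, "travel": [-1.4, -13.5, 13], "dr": [0, 0, 0]},
  {"claw": 1, "travel": [-1.4, -13.5, 17], "dr": [0, 0, 0]},
  {"claw": 1, "travel": [-1.4, -13.5, 19.4], "dr": [0, 0, 0]},
  {"claw": 1, "travel": [-1.4, -13.5, 19.4], "dr": [0, 0, 0]},
  {"claw": 1, "travel": [-2.2, -13.5, 19.4], "dr": [0, 0, 0]},
  {"claw": 1, "travel": [-3.2, -13.5, 19.4], "dr": [0, 0, 0]},
  {"claw": 1, "travel": [-4.2, -13.5, 19.4], "dr": [0, 0, 0]},
  {"claw": 1, "travel": [-5.2, -13.5, 19.4], "dr": [0, 0, 0]},
  {"claw": 1, "travel": [-6.2, -13.5, 19.4], "dr": [0, 0, 0]},
  {"claw": 1, "travel": [-6.2, -13.5, 19.4], "dr": [0, 0, 0]},
])

```text
time_s: 18.35
position: [0.4874, 0.2738, 0.0435]
tool_rot: [0.002, 1.0, -0.0, 0.006]
wrist_force: [11.9, -9.5, 0.5]
opening: -0.0
gripper_force: 6.7
```

Run:
```python
from h import *
s=robot.read_state(); print(s['time_s'],s['position'],s['wrist_force'])
im=imaging.camera('wrist'); cv2.imwrite('pics/w6.png',im[:,:,::-1])
```

```text
18.35 [0.48737201 0.27382318 0.04354718] [11.93545429 -9.50780559  0.53430849]
```

View pics/w6.png

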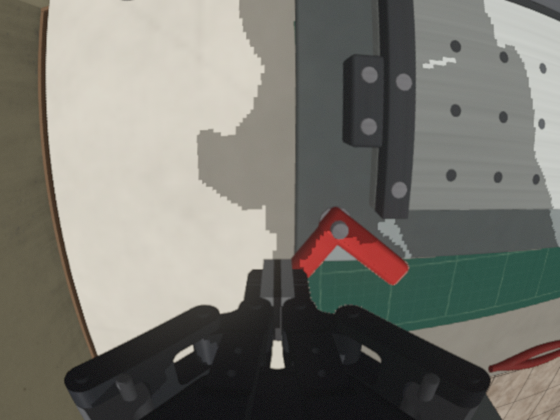

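The latch is about half shut, with its jaw at (400,270). I step round to the knob's left side and push it to -y.

Call:
servo_tool([
  {"claw": 1, "travel": [1.5, 0, 0], "dr": [0, 0, 0]},
  {"claw": 1, "travel": [1.5, -3.5, 0], "dr": [0, 0, 0]},
  {"claw": 1, "travel": [0, -3.8, 0], "dr": [0, 0, 0]},
  {"claw": 1, "travel": [-2.2, -3.8, 0], "dr": [0, 0, 0]},
  {"claw": 1, "travel": [-2.2, -3.0, 0], "dr": [0, 0, 0]},
  {"claw": 1, "travel": [-2.2, -2.0, 0], "dr": [0, 0, 0]},
  {"claw": 1, "travel": [-2.3, -1.0, 0], "dr": [0, 0, 0]},
  {"claw": 1, "travel": [-2.4, 0, 0], "dr": [0, 0, 0]},
  {"claw": 1, "travel": [-2.5, 0.8, 0], "dr": [0, 0, 0]},
  {"claw": 1, "travel": [-2.5, 1.3, 0], "dr": [0, 0, 0]},
  {"claw": 1, "travel": [-2.5, 1.3, 0], "dr": [0, 0, 0]},
])

```text
time_s: 19.77
position: [0.4569, 0.2644, 0.0414]
tool_rot: [0.0, 1.0, -0.0, 0.0]
wrist_force: [-0.5, 0.3, 0.6]
opening: 0.0003
gripper_force: 0.5
```

Call:
servo_tool([
  {"claw": 1, "travel": [0, 0.2, 0], "dr": [0, 0, 0]},
  {"claw": 1, "travel": [0, 0.4, 0], "dr": [0, 0, 0]},
  {"claw": 1, "travel": [0, 0.4, 0], "dr": [0, 0, 0]},
])

```text
time_s: 20.15
position: [0.457, 0.2637, 0.0416]
tool_rot: [-0.003, 1.0, -0.001, 0.001]
wrist_force: [-1.6, 14.6, -3.2]
opening: -0.0004
gripper_force: 7.3
```

Call:
servo_tool([
  {"claw": 1, "travel": [0, -1, 0], "dr": [0, 0, 0]},
  {"claw": 1, "travel": [0, -1, -5], "dr": [0, 0, 0]},
  {"claw": 0.3, "travel": [0, 3, -10], "dr": [0, 0, 0]},
  {"claw": 0.3, "travel": [0, 8, -15], "dr": [0, 0, 0]},
  {"claw": 0.3, "travel": [0, 13, -19], "dr": [0, 0, 0]},
  {"claw": 0.3, "travel": [0, 18, -22], "dr": [0, 0, 0]},
  {"claw": 0.3, "travel": [0, 20, -22], "dr": [0, 0, 0]},
  {"claw": 0.3, "travel": [0, 20, -22], "dr": [0, 0, 0]},
  {"claw": 0.3, "travel": [0, 20, -22], "dr": [0, 0, 0]},
])

```text
time_s: 21.28
position: [0.4564, 0.0613, 0.2608]
tool_rot: [-0.0, 1.0, -0.0, -0.0]
wrist_force: [-0.7, -0.7, 0.8]
opening: 0.0597
gripper_force: 0.0
```

Run:
```python
from h import *
s=robot.read_state(); print(s['time_s'],s['position'],s['wrist_force'])
i=imaging.camera_info('wrist'); im=imaging.camera('wrist'); np.savez('w7.npz',im=im,**{k:i[k] for k in i})
rectified('wrist',.53,.055,.022,.48,.36,1650,'r7',0,im,i)
```

```text
21.275 [0.45635843 0.06132186 0.26084253] [-0.72891646 -0.66720491  0.76545783]
```

View pics/r7.png

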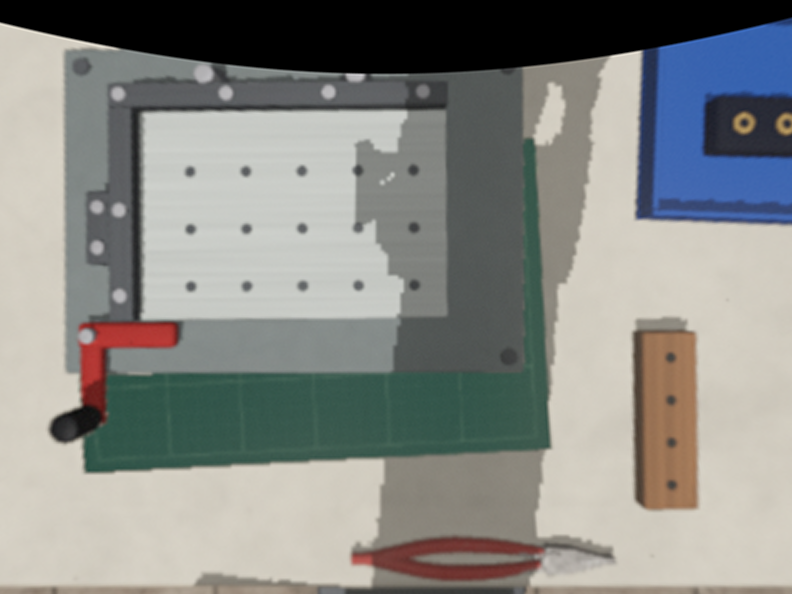

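The latch is shut along the near edge, jaw at (135,334), and the pallet is still home. Blank 1's marks run from (671,357) to (672,485), so its centre is about (0.454, -0.1135), in agreement with the top view. I pick it.

Call:
servo_tool([
  {"claw": 0.3, "travel": [-0.2, 6, 4], "dr": [0, 0, 0]},
  {"claw": 0.3, "travel": [-0.2, 12, 8], "dr": [0, 0, 0]},
  {"claw": 0.3, "travel": [-0.2, 17.4, 12], "dr": [0, 0, 0]},
  {"claw": 0.3, "travel": [-0.2, 17.4, 17], "dr": [0, 0, 0]},
  {"claw": 0.3, "travel": [-0.2, 17.4, 20], "dr": [0, 0, 0]},
  {"claw": 0.3, "travel": [-0.2, 17.4, 22.5], "dr": [0, 0, 0]},
  {"claw": 0.3, "travel": [-0.2, 17.4, 24], "dr": [0, 0, 0]},
  {"claw": 0.3, "travel": [-0.2, 17.4, 24.6], "dr": [0, 0, 0]},
  {"claw": 0.3, "travel": [-0.2, 17.4, 24.6], "dr": [0, 0, 0]},
  {"claw": 1, "travel": [-0.2, 17.4, 24.6], "dr": [0, 0, 0]},
  {"claw": 1, "travel": [-0.2, 17.4, 24.6], "dr": [0, 0, 0]},
  {"claw": 1, "travel": [-0.2, 17.4, 24.6], "dr": [0, 0, 0]},
])

```text
time_s: 22.82
position: [0.4556, -0.1137, 0.0166]
tool_rot: [0.001, 1.0, -0.0, 0.001]
wrist_force: [0.2, 0.4, 5.2]
opening: 0.0325
gripper_force: 60.4
```

Call:
servo_tool([
  {"claw": 1, "travel": [0, 0, 0], "dr": [0, 0, 0]},
  {"claw": 1, "travel": [0, 0, -1], "dr": [0, 0, 0]},
  {"claw": 1, "travel": [0, 0, -5], "dr": [0, 0, 0]},
  {"claw": 1, "travel": [0, 0, -10], "dr": [0, 0, 0]},
  {"claw": 1, "travel": [0, 0, -10], "dr": [0, 0, 0]},
  {"claw": 1, "travel": [0, 0, -10], "dr": [0, 0, 0]},
])

```text
time_s: 23.58
position: [0.454, -0.1129, 0.115]
tool_rot: [-0.0, 1.0, -0.0, -0.0]
wrist_force: [0.9, 0.1, -1.2]
opening: 0.0326
gripper_force: 60.0
```

Run:
```python
from h import *
s=robot.read_state(); print(s['time_s'],s['position'],s['opening'],s['gripper_force'])
go(.576,.168,.06,0.004);go(.576,.168,.037,0.004)
im=imaging.camera('wrist'); cv2.imwrite('pics/w8.png',im[:,:,::-1])
```

```text
23.575 [ 0.45399568 -0.1128762   0.11497031] 0.0325679483453711 59.965190291404724
travel [12.2, -28.09, 5.5] dr [-0.0, 0.001, -0.004]
travel [12.2, -28.09, 7.8] dr [-0.0, 0.001, -0.004]
```

View pics/w8.png

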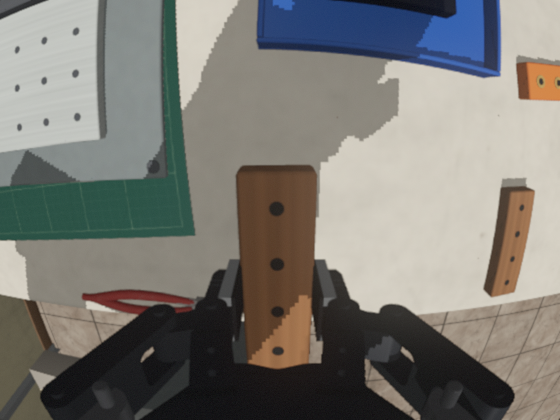

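The blank is held centrally, with marks at (277,209) to (277,352). I carry it to the pallet, away from the short rail, and slide it up to the long rail.

Call:
servo_tool([
  {"claw": 1, "travel": [2.4, -5.6, 0], "dr": [0, 0, 0]},
  {"claw": 1, "travel": [4.8, -11.2, 0], "dr": [0, 0, 0]},
  {"claw": 1, "travel": [7.2, -16.8, 0], "dr": [0, 0, 0]},
  {"claw": 1, "travel": [9.6, -22.4, 0], "dr": [0, 0, 0]},
  {"claw": 1, "travel": [12.0, -28.1, 0.5], "dr": [0, 0, 0]},
  {"claw": 1, "travel": [12.1, -28.1, 3.5], "dr": [0, 0, -0.004]},
  {"claw": 1, "travel": [12.1, -28.1, 5.5], "dr": [0, 0, -0.004]},
  {"claw": 1, "travel": [12.1, -28.1, 6.5], "dr": [0, 0, -0.004]},
  {"claw": 1, "travel": [12.1, -28.1, 7.3], "dr": [0, 0, -0.004]},
  {"claw": 1, "travel": [12.1, -28.1, 7.8], "dr": [0, 0, -0.004]},
  {"claw": 1, "travel": [12.1, -28.1, 7.8], "dr": [0, 0, -0.004]},
])

```text
time_s: 25.0
position: [0.5757, 0.1676, 0.0375]
tool_rot: [-0.0, 1.0, 0.002, 0.0]
wrist_force: [-0.3, -0.1, -0.9]
opening: 0.0324
gripper_force: 60.1
```

Call:
servo_tool([
  {"claw": 1, "travel": [0.4, 0, 0], "dr": [0, 0, 0]},
  {"claw": 1, "travel": [0.8, 0, 0], "dr": [0, 0, 0]},
  {"claw": 1, "travel": [1.1, 0, 0], "dr": [0, 0, 0]},
  {"claw": 1, "travel": [1.1, 0, 0], "dr": [0, 0, 0]},
])

```text
time_s: 25.5
position: [0.587, 0.1679, 0.0375]
tool_rot: [-0.0, 1.0, 0.002, 0.0]
wrist_force: [-0.7, 0.6, -0.6]
opening: 0.0326
gripper_force: 60.1
```

Call:
servo_tool([
  {"claw": 1, "travel": [0.15, 0, 0], "dr": [0, 0, 0]},
  {"claw": 1, "travel": [0.3, 0, 0.05], "dr": [0, 0, 0]},
  {"claw": 1, "travel": [0.3, 0, 0.1], "dr": [0, 0, 0]},
])

```text
time_s: 25.88
position: [0.5888, 0.168, 0.0366]
tool_rot: [0.0, 1.0, 0.002, -0.001]
wrist_force: [-6.2, -0.6, 7.1]
opening: 0.0325
gripper_force: 61.1
```

Call:
servo_tool([
  {"claw": 1, "travel": [0.1, 0, 0], "dr": [0, 0, 0]},
  {"claw": 1, "travel": [0.2, 0, 0], "dr": [0, 0, 0]},
  {"claw": 1, "travel": [0.2, 0, 0], "dr": [0, 0, 0]},
])

```text
time_s: 26.25
position: [0.5889, 0.1679, 0.0366]
tool_rot: [0.0, 1.0, 0.002, -0.003]
wrist_force: [-12.8, -1.7, 11.2]
opening: 0.0325
gripper_force: 61.6
```

Call:
servo_tool([
  {"claw": 1, "travel": [-0.3, 0, -0.05], "dr": [0, 0, 0]},
  {"claw": 0.5, "travel": [-0.3, 0, -0.05], "dr": [0, 0, 0]},
  {"claw": 0.5, "travel": [-0.3, 0, -0.05], "dr": [0, 0, 0]},
  {"claw": 0.5, "travel": [-0.3, 0, -0.05], "dr": [0, 0, 0]},
  {"claw": 0.5, "travel": [-0.3, 0, -1.5], "dr": [0, 0, 0]},
  {"claw": 0.5, "travel": [-0.3, 0, -4], "dr": [0, 0, 0]},
  {"claw": 1, "travel": [-0.2, 2, -4], "dr": [0, 0, 0]},
  {"claw": 1, "travel": [-0.2, 4, -4], "dr": [0, 0, 0]},
  {"claw": 1, "travel": [-0.2, 4.1, -3], "dr": [0, 0, 0]},
  {"claw": 1, "travel": [-0.2, 4.1, -1.5], "dr": [0, 0, 0]},
  {"claw": 1, "travel": [-0.2, 4.1, 0], "dr": [0, 0, 0]},
  {"claw": 1, "travel": [-0.2, 4.1, 0], "dr": [0, 0, 0]},
])

```text
time_s: 27.75
position: [0.5877, 0.1273, 0.0336]
tool_rot: [-0.0, 1.0, 0.002, -0.002]
wrist_force: [-0.5, 0.4, 0.6]
opening: 0.0
gripper_force: 0.0
```

Call:
servo_tool([
  {"claw": 1, "travel": [0, -0.4, 0], "dr": [0, 0, 0]},
  {"claw": 1, "travel": [0, -0.8, 0], "dr": [0, 0, 0]},
  {"claw": 1, "travel": [0, -1.2, 0], "dr": [0, 0, 0]},
  {"claw": 1, "travel": [0, -1.6, 0], "dr": [0, 0, 0]},
  {"claw": 1, "travel": [0, -2.0, 0], "dr": [0, 0, 0]},
  {"claw": 1, "travel": [0, -2.4, 0], "dr": [0, 0, 0]},
  {"claw": 1, "travel": [0, -2.8, 0], "dr": [0, 0, 0]},
  {"claw": 1, "travel": [0, -3.2, 0], "dr": [0, 0, 0]},
  {"claw": 1, "travel": [0, -3.5, 0], "dr": [0, 0, 0]},
])

```text
time_s: 28.88
position: [0.5896, 0.1622, 0.0363]
tool_rot: [0.0, 1.0, 0.002, 0.0]
wrist_force: [0.9, -1.8, 1.4]
opening: -0.0001
gripper_force: 0.7
```

Call:
servo_tool([
  {"claw": 1, "travel": [0, -0.15, 0], "dr": [0, 0, 0]},
  {"claw": 1, "travel": [0, -0.3, 0], "dr": [0, 0, 0]},
  {"claw": 1, "travel": [0, -0.3, 0], "dr": [0, 0, 0]},
])

```text
time_s: 29.25
position: [0.5896, 0.163, 0.0363]
tool_rot: [0.002, 1.0, 0.002, -0.0]
wrist_force: [-0.8, -8.6, 2.9]
opening: 0.0
gripper_force: 4.4
```

Call:
servo_tool([
  {"claw": 1, "travel": [0, -0.2, 0], "dr": [0, 0, 0]},
  {"claw": 1, "travel": [0, 0.8, 0], "dr": [0, 0, 0]},
  {"claw": 1, "travel": [0, 0.8, -4], "dr": [0, 0, 0]},
  {"claw": 1, "travel": [-5, -1, -4], "dr": [0, 0, 0]},
  {"claw": 1, "travel": [-8.2, -2.6, -4], "dr": [0, 0, 0]},
  {"claw": 1, "travel": [-8.2, -2.6, -4], "dr": [0, 0, 0]},
  {"claw": 1, "travel": [-8.2, -2.6, -2], "dr": [0, 0, 0]},
  {"claw": 1, "travel": [-8.2, -2.6, 0], "dr": [0, 0, 0]},
  {"claw": 1, "travel": [-8.2, -2.6, 0], "dr": [0, 0, 0]},
  {"claw": 1, "travel": [-7.7, -2.6, 0], "dr": [0, 0, 0]},
  {"claw": 1, "travel": [-7.3, -2.6, 0], "dr": [0, 0, 0]},
  {"claw": 1, "travel": [-7.0, -2.6, 0], "dr": [0, 0, 0]},
])

```text
time_s: 30.75
position: [0.5206, 0.1907, 0.0371]
tool_rot: [-0.0, 1.0, 0.002, 0.001]
wrist_force: [0.4, 0.7, -0.3]
opening: 0.0002
gripper_force: 0.0
```

Call:
servo_tool([
  {"claw": 1, "travel": [0.2, 0, 0], "dr": [0, 0, 0]},
  {"claw": 1, "travel": [0.4, 0, 0], "dr": [0, 0, 0]},
  {"claw": 1, "travel": [0.4, 0, 0], "dr": [0, 0, 0]},
])

```text
time_s: 31.12
position: [0.5222, 0.1907, 0.0361]
tool_rot: [0.0, 1.0, 0.002, -0.002]
wrist_force: [-4.5, 0.0, 4.5]
opening: 0.0
gripper_force: 2.5
```

Call:
servo_tool([
  {"claw": 1, "travel": [0.3, 0, 0], "dr": [0, 0, 0]},
  {"claw": 1, "travel": [-0.5, 0, 0], "dr": [0, 0, 0]},
  {"claw": 0.3, "travel": [-0.5, 0, -5], "dr": [0, 0, 0]},
  {"claw": 0.3, "travel": [-2, 5, -9], "dr": [0, 0, 0]},
  {"claw": 0.3, "travel": [-11, 50, -20], "dr": [0, 0, 0]},
  {"claw": 0.3, "travel": [-11, 50, -20], "dr": [0, 0, 0]},
  {"claw": 0.3, "travel": [-11, 50, -20], "dr": [0, 0, 0]},
  {"claw": 0.3, "travel": [-11, 50, -20], "dr": [0, 0, 0]},
  {"claw": 0.3, "travel": [-11, 50, -20], "dr": [0, 0, 0]},
  {"claw": 0.3, "travel": [-11, 50, -20], "dr": [0, 0, 0]},
  {"claw": 0.3, "travel": [-11, 50, -20], "dr": [0, 0, 0]},
  {"claw": 0.3, "travel": [-11, 50, -20], "dr": [0, 0, 0]},
])

```text
time_s: 32.62
position: [0.4147, -0.3129, 0.2374]
tool_rot: [0.001, 1.0, 0.001, 0.001]
wrist_force: [0.3, -0.4, 1.1]
opening: 0.0599
gripper_force: 0.0
```

Call:
servo_tool([
  {"claw": 0.3, "travel": [0, 0, 0], "dr": [0, 0, 0]},
  {"claw": 0.3, "travel": [0, 0, 0], "dr": [0, 0, 0]},
  {"claw": 0.3, "travel": [0, 0, 0], "dr": [0, 0, 0]},
])

```text
time_s: 33.0
position: [0.4156, -0.3085, 0.2358]
tool_rot: [-0.0, 1.0, 0.003, -0.0]
wrist_force: [-0.4, -0.3, -0.3]
opening: 0.0596
gripper_force: 0.0
```

```bash
cat >> h.py <<'E'
def blanks(n,im,info,z=.018):
    hsv=cv2.cvtColor(im,cv2.COLOR_RGB2HSV); m=cv2.inRange(hsv,(3,90,30),(16,200,200)); m=cv2.morphologyEx(m,cv2.MORPH_CLOSE,np.ones((7,7)))
    for k in cv2.findContours(m,cv2.RETR_EXTERNAL,cv2.CHAIN_APPROX_NONE)[0]:
        if cv2.contourArea(k)<250: continue
        w=np.array([px(n,*p,z,info)[:2] for p in k[:,0].astype(float)],np.float32); c,sz,a=cv2.minAreaRect(w)
        if .08<max(sz)<.14: print(n,k[:,0].mean(0).round(),np.round(c,4),np.round(sz,3),round(a,1))
E
python3 - <<'E'
from h import *
s=robot.read_state(); print(s['time_s'],s['position'],s['wrist_force'])
i=imaging.camera_info('wrist'); im=imaging.camera('wrist'); np.savez('w9.npz',im=im,**{k:i[k] for k in i})
blanks('wrist',im,i); blanks('top',imaging.camera('top'),imaging.camera_info('top'))
a=rectified('wrist',.43,-.34,.018,.26,.26,1500,'r9a',0,im,i)
b=rectified('wrist',.57,.15,.034,.22,.2,1950,'r9b',0,im,i)
cv2.imwrite('pics/r9.png',np.hstack([a[:390,:390],b[:390]])[:,:,::-1])
E
```

```text
33.0 [ 0.41555711 -0.30846713  0.23580203] [-0.4481215  -0.34239877 -0.31782496]
wrist [ 46. 219.] [0.3691 0.0142] [0.025 0.117] 1.5
wrist [304. 172.] [ 0.4247 -0.3384] [0.108 0.032] 4.1
wrist [344.  33.] [ 0.5831 -0.3815] [0.036 0.11 ] 8.3
top [273. 300.] [0.3635 0.0233] [0.115 0.025] 89.1
top [430. 210.] [ 0.5817 -0.3808] [0.036 0.112] 7.7
top [203. 212.] [0.5886 0.1949] [0.111 0.033] 0.1
top [493. 133.] [ 0.7796 -0.5554] [0.046 0.086] 89.1
```

View pics/r9.png

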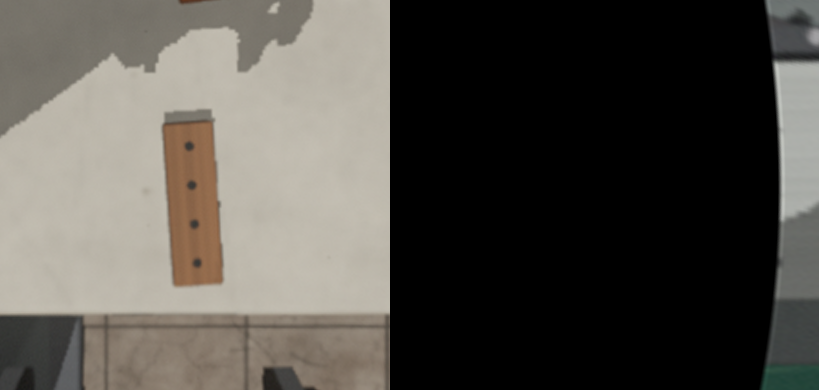

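Blank 2 is at about (0.4245, -0.3385), yaw 0.07; marks run from (189,146) to (197,263) in the left half of the picture. No third blank is in sight.

Run:
```python
from h import *
go(.4245,-.3386,.0155,.07)
```

```text
travel [0.88, 3.01, 22.05] dr [-0.0, 0.0, -0.065]
```

Call:
servo_tool([
  {"claw": 0.3, "travel": [0.9, 3, 6], "dr": [0, 0, -0.065]},
  {"claw": 0.3, "travel": [0.9, 3, 12], "dr": [0, 0, -0.065]},
  {"claw": 0.3, "travel": [0.9, 3, 17], "dr": [0, 0, -0.065]},
  {"claw": 0.3, "travel": [0.9, 3, 19.5], "dr": [0, 0, -0.065]},
  {"claw": 0.3, "travel": [0.9, 3, 21], "dr": [0, 0, -0.065]},
  {"claw": 0.3, "travel": [0.9, 3, 21.9], "dr": [0, 0, -0.065]},
  {"claw": 0.3, "travel": [0.9, 3, 21.9], "dr": [0, 0, -0.065]},
  {"claw": 1, "travel": [0.9, 3, 21.9], "dr": [0, 0, -0.065]},
  {"claw": 1, "travel": [0.9, 3, 21.9], "dr": [0, 0, -0.065]},
  {"claw": 1, "travel": [0.9, 3, 21.9], "dr": [0, 0, -0.065]},
  {"claw": 1, "travel": [0.9, 3, 21.9], "dr": [0, 0, -0.065]},
])

```text
time_s: 34.48
position: [0.4253, -0.3408, 0.0188]
tool_rot: [0.001, 0.999, 0.034, 0.001]
wrist_force: [-1.5, 1.0, 5.8]
opening: 0.0319
gripper_force: 60.6
```

Call:
servo_tool([
  {"claw": 1, "travel": [0, 0, -1], "dr": [0, 0, 0]},
  {"claw": 1, "travel": [0, 0, -5], "dr": [0, 0, 0]},
  {"claw": 1, "travel": [0, 0, -10], "dr": [0, 0, 0]},
  {"claw": 1, "travel": [0, 0, -10], "dr": [0, 0, 0]},
  {"claw": 1, "travel": [0, 0, -10], "dr": [0, 0, 0]},
])

```text
time_s: 35.1
position: [0.4241, -0.3393, 0.1169]
tool_rot: [-0.0, 0.999, 0.034, -0.0]
wrist_force: [0.1, 0.1, -2.4]
opening: 0.0318
gripper_force: 59.9
```

Run:
```python
from h import *
s=robot.read_state(); print(s['time_s'],s['position'],yaw_of(s),s['opening'],s['gripper_force'])
go(.574,.131,.12,0.004);go(.576,.131,.037,0.004)
```

```text
35.1 [ 0.42410643 -0.33926836  0.11688932] 0.0688097785529385 0.031843936425243635 59.94790971279144
travel [18.19, -45.89, -0.29] dr [-0.001, 0.001, 0.065]
travel [18.39, -45.87, 8.01] dr [-0.001, 0.001, 0.065]
```

Call:
servo_tool([
  {"claw": 1, "travel": [5, -13, 0], "dr": [0, 0, 0.02]},
  {"claw": 1, "travel": [5, -13, 0], "dr": [0, 0, 0.02]},
  {"claw": 1, "travel": [10, -25, 0], "dr": [0, 0, 0.04]},
  {"claw": 1, "travel": [10, -25, 0], "dr": [0, 0, 0.04]},
  {"claw": 1, "travel": [18.2, -45.9, 0], "dr": [0, 0, 0.065]},
  {"claw": 1, "travel": [18.2, -45.9, 0], "dr": [0, 0, 0.065]},
  {"claw": 1, "travel": [18.2, -45.9, 0], "dr": [0, 0, 0.065]},
  {"claw": 1, "travel": [18.2, -45.9, 0], "dr": [0, 0, 0.065]},
  {"claw": 1, "travel": [18.2, -45.9, 2], "dr": [0, 0, 0.065]},
  {"claw": 1, "travel": [18.2, -45.9, 5], "dr": [0, 0, 0.065]},
  {"claw": 1, "travel": [18.2, -45.9, 6.5], "dr": [0, 0, 0.065]},
])

```text
time_s: 36.48
position: [0.5714, 0.1298, 0.0483]
tool_rot: [0.0, 1.0, 0.002, -0.004]
wrist_force: [-1.2, 0.3, -1.4]
opening: 0.0318
gripper_force: 60.1
```

Run:
```python
from h import *
s=robot.read_state(); print(s['time_s'],s['position'],yaw_of(s),s['opening'],s['gripper_force'],s['wrist_force'])
go(.582,.131,.0385,0.004)
```

```text
36.475 [0.57142154 0.12979112 0.04828625] 0.0031426175005084154 0.03176965782683719 60.10197043418884 [-1.16060078  0.26809696 -1.42273395]
travel [1.07, -0.12, 0.97] dr [0.0, 0.007, -0.001]
```

Call:
servo_tool([
  {"claw": 1, "travel": [0.3, 0, 0.6], "dr": [0, 0, 0]},
  {"claw": 1, "travel": [0.5, 0, 1.1], "dr": [0, 0, 0]},
  {"claw": 1, "travel": [0.7, 0, 1.3], "dr": [0, 0, 0]},
  {"claw": 1, "travel": [1.0, 0, 1.35], "dr": [0, 0, 0]},
  {"claw": 1, "travel": [1.2, 0, 1.35], "dr": [0, 0, 0]},
  {"claw": 1, "travel": [1.4, 0, 1.35], "dr": [0, 0, 0]},
  {"claw": 1, "travel": [1.4, 0, 1.35], "dr": [0, 0, 0]},
])

```text
time_s: 37.35
position: [0.5887, 0.1308, 0.039]
tool_rot: [0.0, 1.0, 0.002, 0.0]
wrist_force: [-0.7, -0.3, -1.1]
opening: 0.0325
gripper_force: 60.1
```

Call:
servo_tool([
  {"claw": 1, "travel": [0.15, 0, 0], "dr": [0, 0, 0]},
  {"claw": 1, "travel": [0.3, 0, 0], "dr": [0, 0, 0]},
  {"claw": 1, "travel": [0.3, 0, 0], "dr": [0, 0, 0]},
])

```text
time_s: 37.72
position: [0.5893, 0.1308, 0.0388]
tool_rot: [0.0, 1.0, 0.002, -0.003]
wrist_force: [-9.1, -0.3, 7.7]
opening: 0.0322
gripper_force: 61.1
```

Call:
servo_tool([
  {"claw": 1, "travel": [-0.2, 0, 0.1], "dr": [0, 0, 0]},
  {"claw": 0.5, "travel": [-0.2, 0, 0.1], "dr": [0, 0, 0]},
  {"claw": 0.5, "travel": [-0.2, 0, 0.1], "dr": [0, 0, 0]},
  {"claw": 0.5, "travel": [-0.2, 0, 0.1], "dr": [0, 0, 0]},
  {"claw": 0.5, "travel": [-0.2, 0, -1.5], "dr": [0, 0, 0]},
  {"claw": 0.5, "travel": [-0.2, 0, -4], "dr": [0, 0, 0]},
  {"claw": 1, "travel": [-0.2, 2, -4], "dr": [0, 0, 0]},
  {"claw": 1, "travel": [-0.2, 4, -4], "dr": [0, 0, 0]},
  {"claw": 1, "travel": [-0.2, 4.1, -3], "dr": [0, 0, 0]},
  {"claw": 1, "travel": [-0.2, 4.1, -1.5], "dr": [0, 0, 0]},
  {"claw": 1, "travel": [-0.2, 4.1, 0.2], "dr": [0, 0, 0]},
  {"claw": 1, "travel": [-0.2, 4.1, 0.2], "dr": [0, 0, 0]},
])

```text
time_s: 39.22
position: [0.5875, 0.0903, 0.0339]
tool_rot: [-0.0, 1.0, 0.002, -0.003]
wrist_force: [0.8, -0.8, -0.0]
opening: -0.0001
gripper_force: 0.0
```

Call:
servo_tool([
  {"claw": 1, "travel": [0, -0.4, 0], "dr": [0, 0, 0]},
  {"claw": 1, "travel": [0, -0.8, 0], "dr": [0, 0, 0]},
  {"claw": 1, "travel": [0, -1.2, 0], "dr": [0, 0, 0]},
  {"claw": 1, "travel": [0, -1.6, 0], "dr": [0, 0, 0]},
  {"claw": 1, "travel": [0, -2.0, 0], "dr": [0, 0, 0]},
  {"claw": 1, "travel": [0, -2.4, 0], "dr": [0, 0, 0]},
  {"claw": 1, "travel": [0, -2.8, 0], "dr": [0, 0, 0]},
  {"claw": 1, "travel": [0, -3.2, 0], "dr": [0, 0, 0]},
  {"claw": 1, "travel": [0, -3.6, 0], "dr": [0, 0, 0]},
  {"claw": 1, "travel": [0, -3.8, 0], "dr": [0, 0, 0]},
])

```text
time_s: 40.48
position: [0.5895, 0.128, 0.0368]
tool_rot: [-0.0, 1.0, 0.002, -0.0]
wrist_force: [0.1, -0.8, 1.3]
opening: 0.0001
gripper_force: 0.8
```

Call:
servo_tool([
  {"claw": 1, "travel": [0, -0.15, 0], "dr": [0, 0, 0]},
  {"claw": 1, "travel": [0, -0.3, 0], "dr": [0, 0, 0]},
  {"claw": 1, "travel": [0, -0.3, 0], "dr": [0, 0, 0]},
])

```text
time_s: 40.85
position: [0.5894, 0.129, 0.0368]
tool_rot: [0.001, 1.0, 0.002, -0.0]
wrist_force: [-1.5, -8.7, 1.2]
opening: 0.0
gripper_force: 4.2
```

Call:
servo_tool([
  {"claw": 1, "travel": [0, -0.2, 0], "dr": [0, 0, 0]},
  {"claw": 1, "travel": [0, 0.8, 0], "dr": [0, 0, 0]},
  {"claw": 1, "travel": [0, 0.8, -4], "dr": [0, 0, 0]},
  {"claw": 1, "travel": [-5, -2, -4], "dr": [0, 0, 0]},
  {"claw": 1, "travel": [-8.2, -4.5, -4], "dr": [0, 0, 0]},
  {"claw": 1, "travel": [-8.2, -4.5, -4], "dr": [0, 0, 0]},
  {"claw": 1, "travel": [-8.2, -4.5, -2], "dr": [0, 0, 0]},
  {"claw": 1, "travel": [-8.2, -4.5, 0], "dr": [0, 0, 0]},
  {"claw": 1, "travel": [-8.2, -4.5, 0], "dr": [0, 0, 0]},
  {"claw": 1, "travel": [-7.5, -4.5, 0], "dr": [0, 0, 0]},
  {"claw": 1, "travel": [-7.0, -4.5, 0], "dr": [0, 0, 0]},
  {"claw": 1, "travel": [-6.7, -4.5, 0], "dr": [0, 0, 0]},
])

```text
time_s: 42.35
position: [0.5228, 0.1755, 0.0375]
tool_rot: [-0.0, 1.0, 0.002, -0.0]
wrist_force: [-6.2, -0.1, 5.9]
opening: -0.0001
gripper_force: 3.0
```

Call:
servo_tool([
  {"claw": 1, "travel": [0.2, 0, 0], "dr": [0, 0, 0]},
  {"claw": 1, "travel": [0.4, 0, 0], "dr": [0, 0, 0]},
  {"claw": 1, "travel": [0.4, 0, 0], "dr": [0, 0, 0]},
])

```text
time_s: 42.72
position: [0.5228, 0.1756, 0.0362]
tool_rot: [0.0, 1.0, 0.002, -0.004]
wrist_force: [-11.6, -1.0, 10.2]
opening: -0.0001
gripper_force: 6.1
```

Call:
servo_tool([
  {"claw": 1, "travel": [-1.5, 0, 0], "dr": [0, 0, 0]},
  {"claw": 1, "travel": [-1.5, 0, -6], "dr": [0, 0, 0]},
  {"claw": 1, "travel": [-1.5, 2, -11], "dr": [0, 0, 0]},
  {"claw": 1, "travel": [0, 4, -16], "dr": [0, 0, 0]},
  {"claw": 1, "travel": [1.5, 5, -20], "dr": [0, 0, 0]},
  {"claw": 1, "travel": [1.5, 5, -20], "dr": [0, 0, 0]},
  {"claw": 1, "travel": [1.5, 5, -20], "dr": [0, 0, 0]},
  {"claw": 1, "travel": [1.5, 5, -20], "dr": [0, 0, 0]},
])

```text
time_s: 43.72
position: [0.5403, 0.1259, 0.235]
tool_rot: [-0.0, 1.0, 0.002, -0.002]
wrist_force: [-0.1, 0.4, -0.4]
opening: -0.0
gripper_force: 0.0
```

Run:
```python
from h import *
s=robot.read_state(); print(s['time_s'],s['position'],s['wrist_force'])
i=imaging.camera_info('wrist'); im=imaging.camera('wrist')
rectified('wrist',.58,.15,.034,.36,.27,2200,'r10',0,im,i)
blanks('top',imaging.camera('top'),imaging.camera_info('top'))
```

```text
43.725 [0.54033311 0.12587563 0.23498153] [-0.13742528  0.44999054 -0.433327  ]
top [273. 300.] [0.3635 0.0233] [0.115 0.025] 89.1
top [429. 210.] [ 0.5829 -0.381 ] [0.035 0.112] 8.6
top [493. 133.] [ 0.7796 -0.5553] [0.046 0.086] 89.1
```

View pics/r10.png

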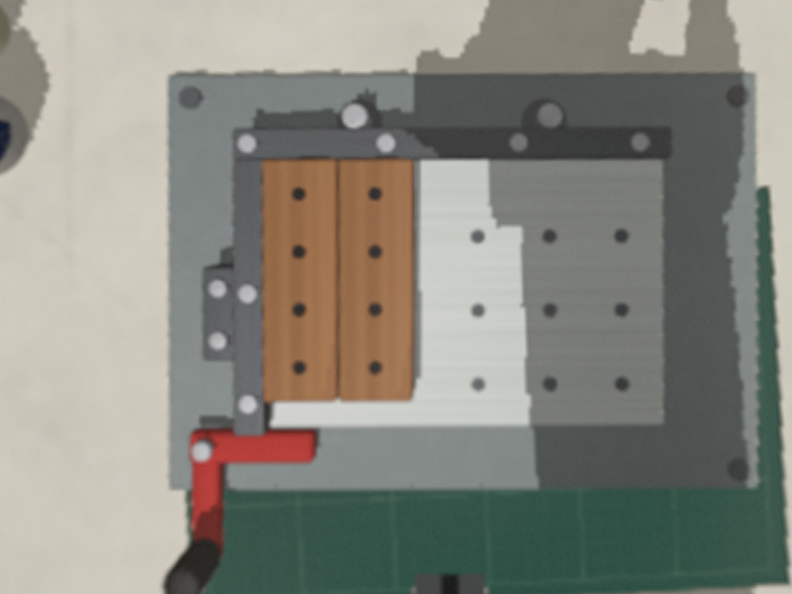

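Both blanks sit flush in the fence corner with no gap: their marks are 76 px, or 34 mm, apart. The pallet is home and the latch shut. A last look covers the rest of the bench for a third blank.

Run:
```python
from h import *
a=imaging.camera('scene'); b=imaging.camera('top')
o=np.hstack([cv2.resize(a,(400,300)),cv2.resize(b,(400,300))]); cv2.imwrite('pics/fin.png',o[:,:,::-1])
```

```text
(no output)
```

View pics/fin.png

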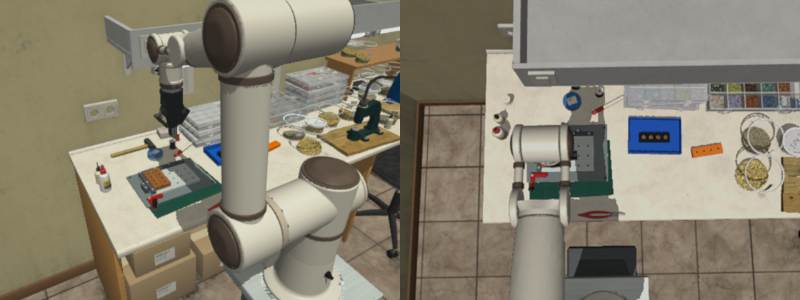

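No third blank is visible. The strip is in the tray, the orange look-alike is untouched, and the tin and bottle are in place. Handing in.

```bash
python3 -c "
from station import robot
print(robot.sign_off())"
```

```text
the job is handed in; nothing more can be done
None
```

I handed the job in at about 44 s: the black strip is flat in the tray, the pallet is home, the latch was shut before loading, and both blanks found (no third in view) sit flush in the fence corner.

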